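# Lay out a plating place around the tube rack and the tip box

## Robot

A 6-joint arm with a two-finger parallel gripper is mounted at the origin on the work surface. World frame = base frame: x ahead of the robot, y to its left, z up, the work surface at z = 0. Lengths are in m, angles in rad, forces in N, time in s.
With the tool pointing down it reaches from about 0.35 to 0.975 m from the base axis. Payload 4.9 kg.
Tool frame: the origin (TCP) lies midway between the tips of the shut fingers; the grasp point (between the pads) lies 19 mm behind it; z points along the fingers, y is the line along which they close (so a half turn about z gives the same grasp; the last joint's range is limited). The gripper opens to 85 mm and grips with 20 to 120 N. Pads are 22 mm wide; open, the fingers measure 114 mm over their backs; the gripper's body (76 mm by 85 mm) begins 54 mm behind the grasp point. The pads swing forward as they close: fully open they stand 13 mm farther back than shut.
Start: joints at [1.06, 0.053, 1.613, -0, 1.476, -0.119], TCP at [0.239, 0.578, 0.231] pointing down, gripper open.
Joint ranges: [-3.01, 3.01], [-1.01, 2.22], [0.06, 2.58], [-1.02, 4.17], [0.09, 2.62], [-3.14, 3.14]. Speed limits (rad/s): [2.57, 2.57, 3.14, 3.14, 3.14, 3.14].

## Interface

Orientations are given as a unit quaternion [w, x, y, z].
In Python, from plant import manip gives the robot as it stands.
- The arm moves only by the tool move_arm, never from a script. Its argument "increments" is one flat list of numbers, 5 for each row, row after row: the shift along the tool's x, y, z in mm, then the turn about the tool's z in rad, then the opening, from 0 (shut) to 1 (fully open). In form: [tx, ty, tz, spin, jaw, tx, ty, tz, spin, jaw, ...]. A call has 1 to 8 rows; each row shifts and turns the commanded pose from where the row before left it, along the tool's axes as they then stand; what a row does not reach is not made up. A row lasts 1/12 s, in which the tool goes at most 41.7 mm and 7.16 degrees, less where a joint would pass 70% of its speed; a pose out of reach is approached as far as the arm can. A call with a gripper value outside its range is refused whole. The fingers move at their own pace and stop on an object; the grip force is fixed at half the most. Time passes only in rows, so rows that do not move let the fingers close. It gives the time, the measured TCP pose, the force, the opening and the grip force at its end, in the units of the state.
- manip.state(): the state, without advancing time (a new reading comes with each control period).
- manip.grab_frame(name): name is "side" or "top" or "wrist"; returns a dict with "image" (480x640x3 uint8, blue, green, red), "fov_y" (degrees; the focal length in pixels is half the picture's height over the tangent of half this angle, whatever the lens; pixels are square), "cx", "cy" (the principal point, pixels), "k1" (the pictures are not rectified: a ray, as slopes to the right and down, at radius r is drawn at 1 + k1 r^2 times it, then the intrinsics apply), "eye" and "rotation" of the camera in the world; the wrist camera has in their place "T_tool_cam" (4x4, takes a point from camera to tool coordinates, whose origin is the TCP and whose axes are the flange's). Camera axes: x right, y down, z forward; pixel columns grow to the right and rows downward; lengths in m; the calibration is good to about 2 mm. A picture is of the moment at which its call begins: read the wrist's pose just before it. There is no depth.
- manip.job_done(): hands the job in; it is judged then, once.
The state is a dict: "time": time; "joint_pos": joint angles; "joint_vel": joint speeds; "joint_efforts": joint torques, N m; "tool_pos": TCP position; "tool_rot": TCP orientation; "contact_force": force on the tool from outside, world axes, zero at the start; "ft_torque": the same for the moment, N m; "gripper_width": opening from 0.0 (shut) to 1.0 (fully open); "grasp_force": force on a finger pad.
Only numpy, scipy, OpenCV 4.12 (cv2) and the standard library are available. Lean on these libraries where they do the work, as an engineer would, in place of code of your own. Each camera call takes 0.05 s, during which the arm holds its last target. There are 200 camera calls.

## Task

Set out this place for plating: stand the amber bottle midway between the tube rack and the tip box, level with their middles, and stand the specimen pot on the other long side of the rack, at its middle, with a gap of about 40 mm between pot and rack. Put the large culture dish in front of the tip box's short end that faces the robot, centred on that end with a gap of about 40 mm, and stack the small culture dish centred on top of the large one. Keep the bottle and the pot upright, and leave the marker pen, the white cup and the tape roll where they are.

Things in the scene. Friction and masses are not known exactly. Their poses are not given: they have to be found in the camera images.
- bottle: Origin: centre of its underside, z up. Loose amber bottle with a straight round body, paper label, narrow neck and black cap; body 44 mm in diameter up to 59 mm, 95 mm tall in all, 0.1 to 0.2 kg. Starts upright on the table; it may be gripped round the body, about 40 mm up.
- pot: Origin: centre of its underside, z up. Loose grey specimen pot with a white screw cap, round body 40 mm in diameter up to 39 mm, cap 37 mm in diameter, 55 mm tall in all, 0.05 to 0.1 kg. Starts upright on the table.
- large_dish: Origin: centre of its underside, z up. Loose closed culture dish, clear with straw-coloured agar, a plain disc 56 mm in diameter and 20 mm tall with a flat top, 40 g.
- small_dish: Origin: centre of its underside, z up. Loose closed culture dish of the same kind but smaller: a plain disc 40 mm in diameter and 14 mm tall, 20 g.
- rack: Origin: centre of its underside, z up. Blue tube rack with rows of dark holes and some white tube caps; fixed; 130 mm along its x, 70 mm along its y, 32 mm tall (40 mm over the caps). Its -x short end faces roughly towards the robot. It stands left or right of the tip box, about 220 mm centre to centre, nearly parallel, on a flat paper pad level with the table.
- tip_box: Origin: centre of its underside, z up. White and grey open box full of small white pipette tips; fixed; 120 mm along its x, 80 mm along its y, 54 mm tall. Its -x short end faces roughly towards the robot.
- pen: Origin: centre of its underside, z up. Bystander: loose grey marker pen with a black cap (cap at +x), lying along its x, 135 mm long, 12 mm thick, on the near part of the pad between the places of rack and tip box.
- cup: Origin: centre of its underside, z up. Bystander: loose empty white cup, 76 mm across the rim, 90 mm tall, beyond the rack and the tip box.
- tape: Origin: centre of its underside, z up. Bystander: loose roll of paper tape lying flat, 68 mm across, 19 mm tall, at the left side of the table.
There are look-alikes about, which are no part of the job. What is shaped like the large_dish but green or turquoise is not meant.

How it is judged:
By the outcome, as a careful person would: the job done as asked, in the order asked, and still so for the second after the job is handed in, with the robot touching nothing.
It also fails if it takes over 106 s, if anything falls off the work surface, if the arm or the gripper's body presses on something with over 40 N, if the wrist force passes 120 N, or if a joint passes its speed limit or range.

## Working session

There is one attempt and no reset: what is moved stays moved. The work goes in short steps, Python scripts to look and compute and a tool call to move; the robot and the scene stay as the last step left them, time stands still between calls to the robot, and variables do not carry over. Pictures are saved under pics/ and viewed, at most 16 in all, crops included, and the job is handed in when it is done.

Besides the shell and the picture viewer there is one more tool, called after "Request:" by a JSON object that holds its "name" and its "arguments", one argument or row to a line. move_arm: Moves the arm, as the interface text tells. Its arguments: {"type":"object","properties":{"increments":{"type":"array"}},"required":["increments"]}

```bash
mkdir -p pics; ls; cat > h.py <<'E'
import numpy as np, cv2
from plant import manip
from scipy.spatial.transform import Rotation as R
def grab(n,fn=None):
    s=manip.state(); f=manip.grab_frame(n)
    if n=="wrist":
        q=s["tool_rot"]; Rm=R.from_quat([q[1],q[2],q[3],q[0]]).as_matrix()
        T=np.array(f["T_tool_cam"]); f["eye"]=Rm@T[:3,3]+np.array(s["tool_pos"]); f["rotation"]=Rm@T[:3,:3]
    f["eye"]=np.array(f["eye"]); f["rotation"]=np.array(f["rotation"])
    if fn: cv2.imwrite("pics/"+fn,f["image"])
    return f
def K(f):
    F=240/np.tan(np.radians(f["fov_y"])/2); return np.array([[F,0,f["cx"]],[0,F,f["cy"]],[0,0,1.]])
def ray(f,uv):
    k=K(f); d=(np.atleast_2d(uv).astype(float)-k[:2,2])/k[0,0]; p=d.copy()
    for _ in range(20): p=d/(1+f["k1"]*(p**2).sum(1,keepdims=True))
    return np.c_[p,np.ones(len(p))]@f["rotation"].T
def onz(f,uv,z):
    r=ray(f,uv); return f["eye"]+r*((z-f["eye"][2])/r[:,2:])
def proj(f,P):
    c=(np.atleast_2d(P)-f["eye"])@f["rotation"]; p=c[:,:2]/c[:,2:]
    p=p*(1+f["k1"]*(p**2).sum(1,keepdims=True)); return p*K(f)[0,0]+K(f)[:2,2]
E
python3 - <<'E'
from h import *
import pickle
for n in("top","side","wrist"):
    f=grab(n,n+"0.png"); pickle.dump(f,open(n+"0.pkl","wb")); print(n,f["eye"].round(3),f["rotation"].round(3).tolist(),f["fov_y"],f["k1"])
print(manip.state())
E
```

```text
pics
top [0.268 0.056 1.444] [-0.067, 0.706, -0.701, 0.074] 46.62968008127154 -0.041608629195923084
side [0.357 0.623 0.749] [0.053, -0.167, 0.922, -0.344] 56.68501205514017 0.03139946906190883
wrist [0.162 0.609 0.372] [[0.381, 0.876, 0.297], [0.925, -0.36, -0.124], [-0.002, 0.322, -0.947]] 68.76670272233655 0.0235369855771665
{'time': 0.15, 'joint_pos': array([ 1.06003193e+00,  5.32436816e-02,  1.61395656e+00,  3.52958879e-06,
        1.47602139e+00, -1.19028582e-01]), 'joint_vel': array([-0.00048875, -0.00160874, -0.00435579, -0.00011754,  0.00261144,
        0.00062411]), 'joint_efforts': array([ 1.18241478e-03, -3.94243276e+01, -3.70721841e+01,  5.00919566e-05,
        4.65719932e-03,  8.94561481e-06]), 'tool_pos': array([0.23839838, 0.57722444, 0.23033476]), 'tool_rot': array([-2.53932575e-04,  1.94618020e-01,  9.80878771e-01, -7.73896055e-04]), 'contact_force': array([ 1.06807297,  0.94253886, -0.64606545]), 'ft_torque': array([-0.00113474,  0.01280693, -0.02505452]), 'grasp_force': 0.0, 'gripper_width': 0.9993766429093758}
```

View pics/top0.png

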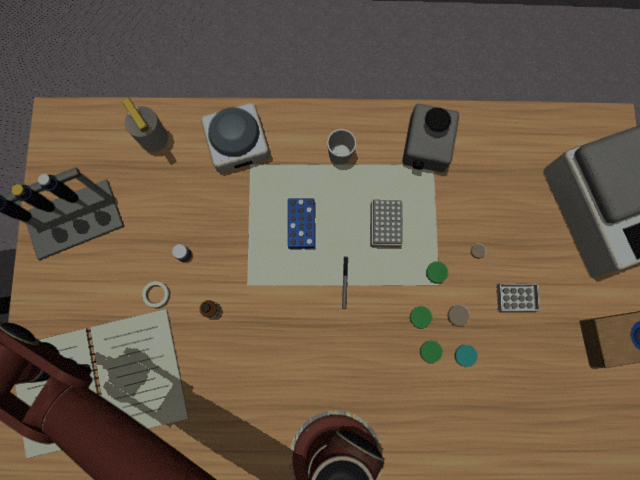

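View pics/side0.png

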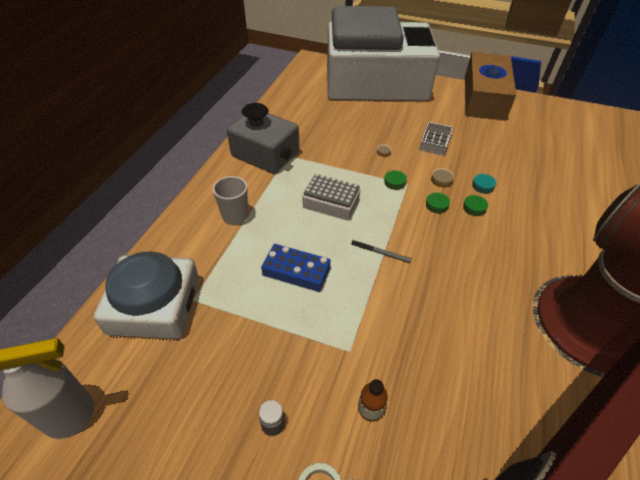

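Top view: rack (301,223), tip box (387,223), bottle (210,310), pot (181,253), tape (155,294), pen (345,283), cup (341,147). The dish-shaped candidates are straw (458,316), small straw (478,251), green (437,272), (421,318), (431,352) and turquoise (466,356). The large dish should be the straw one at (458,316), because the green and turquoise ones are excluded. The small one is (478,251). I'll measure these and confirm in a crop.

```bash
sed -i 's|    f\["eye"\]=np.array(f\["eye"\]); f\["rotation"\]=np.array(f\["rotation"\])|    f["eye"]=np.array(f["eye"]); r=np.array(f["rotation"]); f["rotation"]=r if r.shape==(3,3) else R.from_quat(np.roll(r,-1)).as_matrix()|' h.py
cat >> h.py <<'E'
def blob(m,near,rmax=40):
    m=cv2.morphologyEx(m.astype(np.uint8),cv2.MORPH_CLOSE,np.ones((3,3)))
    cs,_=cv2.findContours(m,cv2.RETR_EXTERNAL,cv2.CHAIN_APPROX_NONE)
    cs=[c for c in cs if len(c)>8 and np.linalg.norm(c[:,0].mean(0)-near)<rmax]
    return max(cs,key=cv2.contourArea)[:,0] if cs else None
E
python3 - <<'E'
from h import *
f=grab("top"); im=f["image"]; h=cv2.cvtColor(im,cv2.COLOR_BGR2HSV)
for n,p in dict(dish=(458,316),small=(478,251),wood=(520,260),wood2=(400,420),bottle=(206,309),cap=(214,310),pot=(179,250),tip=(387,223),pad=(340,220),rack=(297,215)).items():
    print(n,h[p[1]-1:p[1]+2,p[0]-1:p[0]+2].reshape(-1,3).mean(0).round())
for n,p,z in (("ldish",(458,316),.02),("sdish",(478,251),.014),("bottle",(210,310),.05),("pot",(181,253),.055),("rack",(301,223),.032),("tip",(387,223),.054),("pen",(345,283),.006),("penA",(346,258),.006),("cup",(341,147),.09),("tape",(155,294),.01)):
    print(n,onz(f,p,z).round(3))
a=cv2.resize(im[230:370,400:500],None,fx=4,fy=4,interpolation=cv2.INTER_CUBIC); b=cv2.resize(im[180:320,265:365],None,fx=4,fy=4,interpolation=cv2.INTER_CUBIC)
cv2.imwrite("pics/c1.png",np.hstack([a,b]))
s=grab("side")
a=cv2.resize(s["image"][120:230,355:515],None,fx=5,fy=5,interpolation=cv2.INTER_CUBIC);cv2.imwrite("pics/c2.png",a)
# rack top by blue mask
m=(h[...,0]>100)&(h[...,0]<130)&(h[...,1]>120)
c=blob(m,(301,223)); r=cv2.minAreaRect(c.astype(np.float32)); print("rack rect",r); print(onz(f,cv2.boxPoints(r),.032).round(4).tolist())
# straw dish: less saturated than wood
E
```

```text
dish [ 18.  62. 102.]
small [ 18.  63. 102.]
wood [ 16. 120. 131.]
wood2 [ 16. 120. 137.]
bottle [58. 21. 40.]
cap [ 12. 182.  62.]
pot [ 93.   8. 151.]
tip [ 52.   9. 134.]
pad [ 38.  27. 152.]
rack [109. 169. 118.]
ldish [[ 0.352 -0.315  0.02 ]]
sdish [[ 0.522 -0.376  0.014]]
bottle [[0.361 0.311 0.05 ]]
pot [[0.503 0.39  0.055]]
rack [[0.589 0.088 0.032]]
tip [[ 0.586 -0.133  0.054]]
pen [[ 0.436 -0.027  0.006]]
penA [[ 0.502 -0.03   0.006]]
cup [[ 0.777 -0.013  0.09 ]]
tape [[0.403 0.462 0.01 ]]
rack rect ((301.0, 223.0), (48.0, 26.0), 90.0)
[[0.6532, 0.1232, 0.032], [0.6539, 0.055, 0.032], [0.5259, 0.054, 0.032], [0.5253, 0.1209, 0.032]]
```

View pics/c1.png

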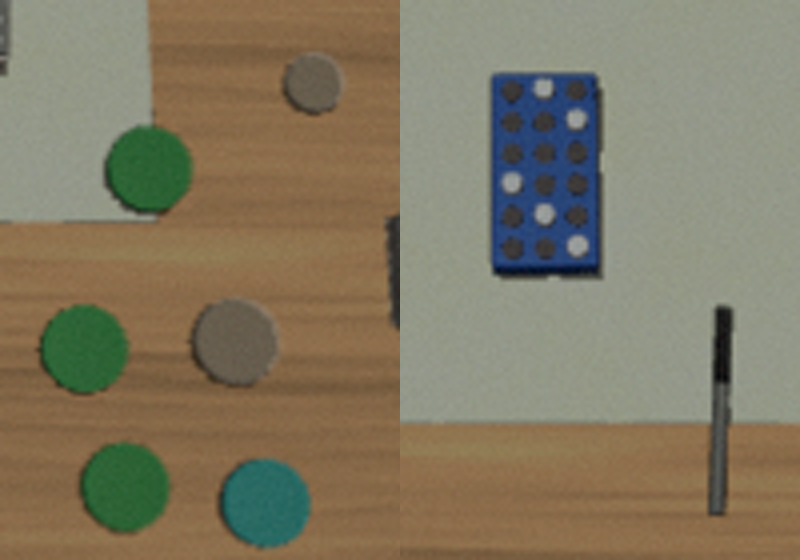

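View pics/c2.png

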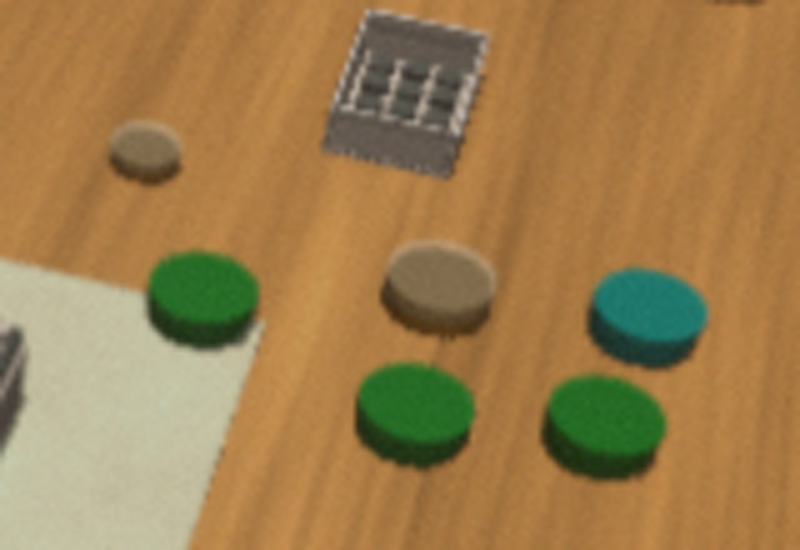

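The crops confirm it. The straw 56 mm disc is at top (458,316) and the straw 40 mm disc is at (478,251); the other discs are plainly green or turquoise. Next I'll refine the bottle and pot and plan the moves.

```bash
cat >> h.py <<'E'
def plan(*goals):
    """goals: (x,y,z,yaw_deg of finger line,jaw,holdrows); prints rows in tool mm/rad, whole mm"""
    s=manip.state(); p=np.array(s["tool_pos"]); Rm=R.from_quat(np.roll(s["tool_rot"],-1)).as_matrix()
    ang=np.arctan2(Rm[1,1],Rm[0,1]); rows=[]
    for x,y,z,yaw,jaw,hold in goals:
        g=np.array([x,y,z]); d=(np.radians(yaw)-ang+np.pi/2)%np.pi-np.pi/2
        n=int(max(np.ceil(np.linalg.norm(g-p)/40),np.ceil(abs(d)/.12),1)); a1=ang+d
        for i in range(n):
            # tool axes, tool down: y=(cos,sin), x=(sin,-cos)*s
            X=np.array([-np.sin(ang),np.cos(ang),0]); Y=np.array([np.cos(ang),np.sin(ang),0])
            st=(g-p)/(n-i); t=np.round([st@X,st@Y,-st[2]]); da=round((a1-ang)/(n-i),3)
            p=p+X*t[0]+0 if 0 else p+(X*t[0]/1e3*0)+0
            rows.append(None); 
            tm=np.round(np.array([st@X,st@Y,-st[2]])*1e3); p=p+(X*tm[0]+Y*tm[1]-np.array([0,0,tm[2]]))/1e3; ang+=da
            rows[-1]=[int(tm[0]),int(tm[1]),int(tm[2]),round(-da,3),jaw]
        rows+=[[0,0,0,0,jaw]]*hold
    for i in range(0,len(rows),8): print(",".join(str(v) for r in rows[i:i+8] for v in r))
    print("end",p.round(4),np.degrees(ang).round(1))
E
python3 - <<'E'
s=open('h.py').read().split("\n")
s=[l for l in s if "p=p+X*t[0]" not in l and "rows.append(None)" not in l]
s=[l.replace('st=(g-p)/(n-i); t=np.round([st@X,st@Y,-st[2]]); da','st=(g-p)/(n-i); da').replace('rows[-1]=[','rows.append([').replace('round(-da,3),jaw]','round(-da,3),jaw])') for l in s]
s=[l.replace('X=np.array([-np.sin(ang),np.cos(ang),0])','X=np.array([-np.sin(ang),np.cos(ang),0])') for l in s]
open('h.py','w').write("\n".join(s))
E
python3 - <<'E'
from h import *
s=manip.state(); Rm=R.from_quat(np.roll(s["tool_rot"],-1)).as_matrix(); print(Rm.round(3).tolist())
f=grab("top"); im=f["image"].astype(int); h=cv2.cvtColor(f["image"],cv2.COLOR_BGR2HSV)
def cen(name,m,near,z,rm=20):
    c=blob(m,near,rm)
    if c is None: print(name,"none");return
    w=onz(f,c,z); (cx,cy),r=cv2.minEnclosingCircle(c.astype(np.float32)); M=c.mean(0)
    print(name,"px",(round(cx,1),round(cy,1)),"world",onz(f,(cx,cy),z).round(4)[0],"diam mm",(np.ptp(w[:,:2],0)*1e3).round(1))
S=h[...,1];V=h[...,2]
cen("ldish",S<90,(458,316),.02);cen("sdish",S<90,(478,251),.014,10)
cen("potcap",(V>115)&(S<60),(180,250),.055,15)
cen("pot",(S<70),(181,253),.03,15)
cen("bottle",(V<90),(210,310),.05,15)
cen("cap",(V<60)&(S<120),(206,309),.09,12)
sd=grab("side")
for n,a,b in(("bottle cap",(206,309),(376,387)),):
    r1=ray(f,a)[0];r2=ray(sd,b)[0]; A=np.c_[r1,-r2]; t=np.linalg.lstsq(A,sd["eye"]-f["eye"],rcond=None)[0]; print(n,f["eye"]+r1*t[0],sd["eye"]+r2*t[1])
print(onz(sd,[(372,408)],.03),onz(sd,[(271,408)],.055))
b=[cv2.resize(f["image"][y-35:y+35,x-35:x+35],None,fx=5,fy=5,interpolation=cv2.INTER_CUBIC) for x,y in((210,310),(181,253))]
cv2.imwrite("pics/c3.png",np.hstack(b))
E
```

```text
[[-0.924, 0.382, -0.0], [0.382, 0.924, -0.001], [0.0, -0.001, -1.0]]
ldish px (458.8, 314.8) world [ 0.3554 -0.3171  0.02  ] diam mm [53.3 54.6]
sdish px (478.2, 250.2) world [ 0.5244 -0.3771  0.014 ] diam mm [37.4 37.7]
potcap px (178.5, 250.5) world [0.5096 0.397  0.055 ] diam mm [33.5 33.6]
pot px (181.3, 252.4) world [0.5091 0.3957 0.03  ] diam mm [44.3 47.6]
bottle px (210.6, 310.8) world [0.359  0.3099 0.05  ] diam mm [47.  55.5]
cap px (205.5, 307.5) world [0.3642 0.3153 0.09  ] diam mm [17.  21.8]
bottle cap [0.36126838 0.31565956 0.08069788] [0.36305188 0.31549894 0.08078909]
[[0.36031159 0.32868782 0.03      ]] [[0.50855501 0.39444997 0.055     ]]
```

View pics/c3.png

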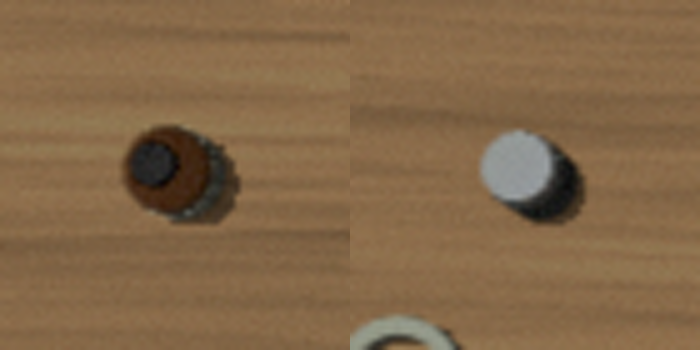

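The bottle cap is at top (205.8,307.8), giving a bottle axis of about (0.364,0.315); the pot cap is at (178.6,250.5), giving about (0.5095,0.397). Both heights agree with the side view. Next I plan the approach to the bottle.

```bash
python3 - <<'E'
from h import *
plan((.364,.315,.15,0,1,2),(.364,.315,.027,0,1,0))
E
```

```text
-22,-19,8,0.118,1,-24,-17,8,0.118,1,-26,-14,8,0.118,1,-27,-11,8,0.118,1,-28,-8,8,0.118,1,-29,-4,8,0.118,1,-29,-1,8,0.118,1,-29,3,8,0.118,1
-28,6,9,0.117,1,-27,9,8,0.118,1,0,0,0,0,1,0,0,0,0,1,0,0,123,-0.0,1
end [0.364  0.3151 0.027 ] -0.0
```

```bash
sed -i 's|(g-p)/40)|(g-p)/.04)|' h.py; grep -c "/.04" h.py
```

```text
1
```

Request:
{"name": "move_arm", "arguments": {
  "increments": [-22, -19, 8, 0.118, 1, -24, -17, 8, 0.118, 1, -26, -14, 8, 0.118, 1, -27, -11, 8, 0.118, 1, -28, -8, 8, 0.118, 1, -29, -4, 8, 0.118, 1, -29, -1, 8, 0.118, 1, -29, 3, 8, 0.118, 1]
}}

```text
time: 1.02
tool_pos: [0.3399, 0.3656, 0.167]
tool_rot: [0.0, 0.621, 0.783, 0.0]
contact_force: [0.3, 1.0, -1.0]
gripper_width: 1.001
grasp_force: 0.0
```

Request:
{"name": "move_arm", "arguments": {
  "increments": [-28, 6, 9, 0.117, 1, -27, 9, 8, 0.118, 1, 0, 0, 0, 0, 1, 0, 0, 0, 0, 1]
}}

```text
time: 1.35
tool_pos: [0.3642, 0.3143, 0.1499]
tool_rot: [-0.0, 0.708, 0.707, -0.0]
contact_force: [0.2, -0.1, 0.6]
gripper_width: 1.003
grasp_force: 0.0
```

```bash
python3 - <<'E'
from h import *
f=grab("wrist","w1.png"); print(proj(f,[(.364,.315,.095),(.364,.315,0)]).round(1)); plan((.364,.315,.027,0,1,0))
E
```

```text
[[322.8 258.7]
 [323.  216.1]]
0,0,31,0.0,1,0,0,31,0.0,1,0,0,31,0.0,1,0,0,30,0.0,1
end [0.3642 0.3152 0.0275] 0.0
```

View pics/w1.png

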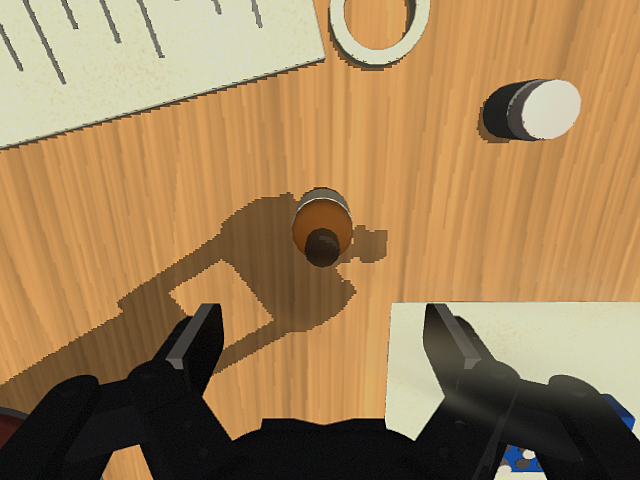

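The wrist view shows the bottle cap's top at about (322,252), between the fingers, against a prediction of (323,259). I'll nudge about 3 mm in +y, descend and grip.

Request:
{"name": "move_arm", "arguments": {
  "increments": [3, 0, 31, 0, 1, 0, 0, 31, 0, 1, 0, 0, 31, 0, 1, 0, 0, 30, 0, 1, 0, 0, 0, 0, 0.2, 0, 0, 0, 0, 0.2, 0, 0, 0, 0, 0.2, 0, 0, 0, 0, 0.2]
}}

```text
time: 2.07
tool_pos: [0.3648, 0.3196, 0.0292]
tool_rot: [0.0, 0.707, 0.708, 0.001]
contact_force: [0.2, 0.2, -1.0]
gripper_width: 0.496
grasp_force: 60.8
```

Request:
{"name": "move_arm", "arguments": {
  "increments": [0, 0, 0, 0, 0.2, 0, 0, 0, 0, 0.2, 0, 0, 0, 0, 0.2, 0, 0, 0, 0, 0.2]
}}

```text
time: 2.4
tool_pos: [0.365, 0.3193, 0.029]
tool_rot: [-0.0, 0.707, 0.707, 0.002]
contact_force: [-1.5, 1.9, 5.9]
gripper_width: 0.495
grasp_force: 61.6
```

```bash
python3 - <<'E'
from h import *
print(manip.state()["joint_pos"])
plan((.365,.319,.25,0,.2,0),(.45,.15,.25,-45,.2,0),(.52,-.02,.25,-90,.2,2))
E
```

```text
[ 5.64608386e-01 -6.27189718e-02  2.09060298e+00  9.86953579e-04
  1.11062599e+00  5.64225274e-01]
0,0,-37,-0.0,0.2,0,0,-37,-0.0,0.2,0,0,-37,-0.0,0.2,0,0,-37,-0.0,0.2,0,0,-36,-0.0,0.2,0,0,-37,-0.0,0.2,-24,12,0,0.112,0.2,-23,15,0,0.112,0.2
-21,17,0,0.112,0.2,-19,19,0,0.112,0.2,-16,22,0,0.112,0.2,-14,23,0,0.113,0.2,-11,25,0,0.112,0.2,-10,24,0,0.112,0.2,-7,25,0,0.112,0.2,-5,26,0,0.112,0.2
-2,26,0,0.112,0.2,1,26,0,0.113,0.2,5,26,0,0.112,0.2,7,26,0,0.113,0.2,0,0,0,0,0.2,0,0,0,0,0.2
end [ 0.5198 -0.0203  0.25  ] -90.0
```

Request:
{"name": "move_arm", "arguments": {
  "increments": [0, 0, -37, 0, 0.2, 0, 0, -37, 0, 0.2, 0, 0, -37, 0, 0.2, 0, 0, -37, 0, 0.2, 0, 0, -36, 0, 0.2, 0, 0, -37, 0, 0.2, -24, 12, 0, 0.112, 0.2, -23, 15, 0, 0.112, 0.2]
}}

```text
time: 3.07
tool_pos: [0.3894, 0.2703, 0.2519]
tool_rot: [0.001, 0.782, 0.623, 0.003]
contact_force: [0.4, -0.7, -2.8]
gripper_width: 0.494
grasp_force: 61.9
```

Request:
{"name": "move_arm", "arguments": {
  "increments": [-21, 17, 0, 0.112, 0.2, -19, 19, 0, 0.112, 0.2, -16, 22, 0, 0.112, 0.2, -14, 23, 0, 0.113, 0.2, -11, 25, 0, 0.112, 0.2, -10, 24, 0, 0.112, 0.2, -7, 25, 0, 0.112, 0.2, -5, 26, 0, 0.112, 0.2]
}}

```text
time: 3.73
tool_pos: [0.4791, 0.075, 0.2476]
tool_rot: [0.0, 0.975, 0.22, -0.001]
contact_force: [0.4, 0.6, -1.3]
gripper_width: 0.498
grasp_force: 61.9
```

Request:
{"name": "move_arm", "arguments": {
  "increments": [-2, 26, 0, 0.112, 0.2, 1, 26, 0, 0.113, 0.2, 5, 26, 0, 0.112, 0.2, 7, 26, 0, 0.113, 0.2, 0, 0, 0, 0, 0.2, 0, 0, 0, 0, 0.2]
}}

```text
time: 4.23
tool_pos: [0.5185, -0.0224, 0.2474]
tool_rot: [-0.0, 1.0, -0.001, -0.001]
contact_force: [0.1, 1.0, -2.5]
gripper_width: 0.495
grasp_force: 61.9
```

```bash
python3 - <<'E'
from h import *
import pickle
f=grab("wrist","w2.png"); pickle.dump(f,open("w2.pkl","wb")); print(manip.state()["tool_pos"],f["eye"])
E
```

```text
[ 0.51833364 -0.02151724  0.24751744] [ 0.60177995 -0.02217271  0.38957396]
```

View pics/w2.png

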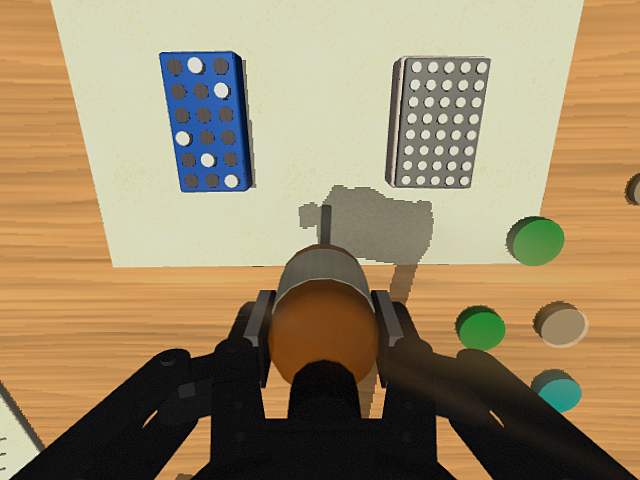

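The wrist view shows rack top corners at about (160,53),(236,52),(238,191),(180,192) and tip-box top corners at about (404,55),(490,56),(472,188),(396,187). I'll cast rays and check the sizes.

```bash
python3 - <<'E'
from h import *
import pickle
f=pickle.load(open("w2.pkl","rb")); h=cv2.cvtColor(f["image"],cv2.COLOR_BGR2HSV)
def quad(c,z,n):
    w=onz(f,c,z)[:,:2].astype(np.float32); r=cv2.minAreaRect(w); print(n,np.round(r[0],4),np.round(r[1],4),round(r[2],2)); return r
print(h[180:194:2,205].tolist(), h[120,225:252:3].tolist(), h[120,380:415:3].tolist())
m=(h[...,0]>100)&(h[...,0]<130)&(h[...,1]>120)
quad(blob(m,(205,120),60),.032,"rack all blue")
m2=m&(h[...,2]>h[50:190,165:235,2][m[50:190,165:235]].mean()*.85)
quad(blob(m2,(205,120),60),.032,"rack bright")
quad(np.array([(160,53),(236,52),(240,191),(180,192)]),.032,"rack eye")
quad(np.array([(404,55),(490,56),(472,188),(396,187)]),.054,"tip eye")
E
```

```text
[[110, 97, 116], [110, 141, 139], [109, 185, 170], [109, 178, 165], [109, 178, 166], [109, 185, 145], [30, 49, 182]] [[7, 46, 94], [10, 46, 99], [109, 158, 142], [108, 187, 176], [109, 180, 180], [108, 220, 108], [107, 249, 45], [118, 255, 37], [23, 55, 116]] [[31, 37, 218], [32, 33, 218], [31, 31, 219], [16, 40, 83], [16, 41, 81], [15, 45, 126], [16, 42, 227], [23, 25, 90], [25, 24, 128], [30, 25, 121], [30, 20, 219], [32, 22, 221]]
rack all blue [0.5908 0.0891] [0.1278 0.0742] 0.87
rack bright [0.591  0.0924] [0.1262 0.0671] 1.16
rack eye [0.5901 0.0912] [0.1288 0.0688] 0.15
tip eye [ 0.5915 -0.1284] [0.1156 0.0732] 0.48
```

```bash
python3 - <<'E'
from h import *
plan((.5925,-.0195,.20,-90,.2,1),(.5925,-.0195,.06,-90,.2,3))
E
```

```text
25,-1,16,-0.0,0.2,25,-1,16,-0.0,0.2,24,0,16,-0.0,0.2,0,0,0,0,0.2,0,0,35,-0.0,0.2,0,0,35,-0.0,0.2,0,0,35,-0.0,0.2,0,0,35,-0.0,0.2
0,0,0,0,0.2,0,0,0,0,0.2,0,0,0,0,0.2
end [ 0.5923 -0.0195  0.0595] -90.0
```

Request:
{"name": "move_arm", "arguments": {
  "increments": [25, -1, 16, 0, 0.2, 25, -1, 16, 0, 0.2, 24, 0, 16, 0, 0.2, 0, 0, 0, 0, 0.2, 0, 0, 35, 0, 0.2, 0, 0, 35, 0, 0.2, 0, 0, 35, 0, 0.2, 0, 0, 35, 0, 0.2]
}}

```text
time: 4.95
tool_pos: [0.5924, -0.0181, 0.0595]
tool_rot: [0.0, 1.0, 0.001, 0.0]
contact_force: [0.6, -0.1, -1.5]
gripper_width: 0.495
grasp_force: 61.9
```

Request:
{"name": "move_arm", "arguments": {
  "increments": [0, 0, 0, 0, 0.2, 0, 0, 0, 0, 0.2, 0, 0, 0, 0, 0.2]
}}

```text
time: 5.2
tool_pos: [0.594, -0.019, 0.0627]
tool_rot: [0.0, 1.0, 0.0, 0.001]
contact_force: [0.4, -0.5, -1.0]
gripper_width: 0.494
grasp_force: 61.9
```

Request:
{"name": "move_arm", "arguments": {
  "increments": [0, 0, 15, 0, 0.2, 0, 0, 10, 0, 0.2, 0, 0, 5, 0, 0.2, 0, 0, 0, 0, 0.2]
}}

```text
time: 5.53
tool_pos: [0.5927, -0.0192, 0.0304]
tool_rot: [-0.0, 1.0, -0.0, -0.0]
contact_force: [-0.4, 0.2, -1.8]
gripper_width: 0.498
grasp_force: 61.9
```

Request:
{"name": "move_arm", "arguments": {
  "increments": [0, 0, 1, 0, 0.2, 0, 0, 0, 0, 0.2, 0, 0, 0, 0, 0.2]
}}

```text
time: 5.78
tool_pos: [0.5934, -0.0195, 0.0301]
tool_rot: [0.0, 1.0, -0.0, 0.001]
contact_force: [-0.3, 0.8, -0.6]
gripper_width: 0.494
grasp_force: 61.9
```

Request:
{"name": "move_arm", "arguments": {
  "increments": [0, 0, 1, 0, 0.2, 0, 0, 0, 0, 0.2, 0, 0, 0, 0, 0.2]
}}

```text
time: 6.03
tool_pos: [0.5935, -0.0195, 0.0291]
tool_rot: [0.0, 1.0, -0.0, 0.001]
contact_force: [-0.4, -0.6, 1.5]
gripper_width: 0.496
grasp_force: 62.1
```

Request:
{"name": "move_arm", "arguments": {
  "increments": [0, 0, 0, 0, 0.55, 0, 0, 0, 0, 0.6, 0, 0, 0, 0, 0.75, 0, 0, 0, 0, 0.75, 0, 0, 0, 0, 0.75]
}}

```text
time: 6.45
tool_pos: [0.5928, -0.0194, 0.0282]
tool_rot: [0.0, 1.0, -0.0, -0.0]
contact_force: [0.2, -0.4, 0.4]
gripper_width: 0.754
grasp_force: 0.0
```

Request:
{"name": "move_arm", "arguments": {
  "increments": [0, 0, -20, 0, 0.75, 0, 0, -30, 0, 0.75, 0, 0, -40, 0, 0.75, 0, 0, -40, 0, 0.75, 0, 0, -40, 0, 0.8, -40, 0, 0, 0, 1, -40, 0, 0, 0, 1, 0, 0, 0, 0, 1]
}}

```text
time: 7.12
tool_pos: [0.5063, -0.0185, 0.196]
tool_rot: [-0.0, 1.0, -0.0, -0.003]
contact_force: [0.2, -0.5, -2.0]
gripper_width: 1.0
grasp_force: 0.0
```

```bash
python3 - <<'E'
from h import *
import pickle
f=grab("wrist","w3.png"); pickle.dump(f,open("w3.pkl","wb")); print(manip.state()["tool_pos"],f["eye"])
grab("top","top3.png"); print(proj(f,[(.5925,-.0195,.095),(.5925,-.0195,.0)]))
E
```

```text
[ 0.50921428 -0.01881095  0.19680272] [ 0.59020317 -0.01817234  0.33778882]
[[325.36974282 108.56049361]
 [324.79254852 109.62113816]]
```

View pics/w3.png

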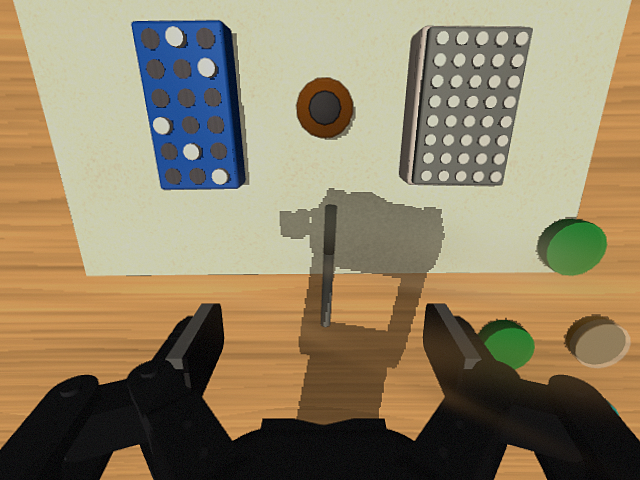

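The bottle stands at wrist (324,108), between the rack (top corners (133,23),(227,21),(239,187),(164,188)) and the tip box ((425,28),(532,28),(503,185),(408,185)). I'll check it is centred and plan the pot.

```bash
python3 - <<'E'
from h import *
import pickle
f=pickle.load(open("w3.pkl","rb"))
for n,q,z in(("rack",[(133,23),(227,21),(239,187),(164,188)],.032),("tip",[(425,28),(532,28),(503,185),(408,185)],.054)):
    r=cv2.minAreaRect(onz(f,q,z)[:,:2].astype(np.float32)); print(n,np.round(r[0],4),np.round(r[1],4),r[2])
print("cap",onz(f,(324.5,108),.095))
plan((.47,.20,.20,-90,1,0),(.5095,.397,.15,-60,1,2))
E
```

```text
rack [0.5905 0.0882] [0.1264 0.0708] 1.6468738317489624
tip [ 0.59   -0.1259] [0.0767 0.1115] 89.72834777832031
cap [[ 0.59284023 -0.01893406  0.095     ]]
-7,-37,0,-0.0,1,-7,-36,0,-0.0,1,-7,-37,-1,-0.0,1,-7,-36,0,-0.0,1,-7,-37,-1,-0.0,1,-6,-36,0,-0.0,1,7,-33,8,-0.087,1,9,-32,8,-0.087,1
12,-31,8,-0.087,1,15,-30,9,-0.088,1,17,-29,8,-0.087,1,20,-27,9,-0.088,1,0,0,0,0,1,0,0,0,0,1
end [0.5097 0.397  0.1498] -60.0
```

Request:
{"name": "move_arm", "arguments": {
  "increments": [-7, -37, 0, 0, 1, -7, -36, 0, 0, 1, -7, -37, -1, 0, 1, -7, -36, 0, 0, 1, -7, -37, -1, 0, 1, -6, -36, 0, 0, 1, 7, -33, 8, -0.087, 1, 9, -32, 8, -0.087, 1]
}}

```text
time: 7.88
tool_pos: [0.4865, 0.2681, 0.1854]
tool_rot: [-0.0, 0.996, 0.089, 0.002]
contact_force: [0.7, 0.2, 0.7]
gripper_width: 1.0
grasp_force: 0.0
```

Request:
{"name": "move_arm", "arguments": {
  "increments": [12, -31, 8, -0.087, 1, 15, -30, 9, -0.088, 1, 17, -29, 8, -0.087, 1, 20, -27, 9, -0.088, 1, 0, 0, 0, 0, 1, 0, 0, 0, 0, 1]
}}

```text
time: 8.38
tool_pos: [0.5114, 0.3985, 0.1486]
tool_rot: [0.0, 0.966, 0.26, -0.001]
contact_force: [-0.0, -1.4, 0.4]
gripper_width: 1.0
grasp_force: 0.0
```

```bash
python3 - <<'E'
from h import *
f=grab("wrist","w4.png"); h=cv2.cvtColor(f["image"],cv2.COLOR_BGR2HSV); print(manip.state()["tool_pos"])
uv=proj(f,(.5095,.397,.055))[0]; c=blob((h[...,1]<35)&(h[...,2]>150),uv,60)
print("pred",uv.round(1)); 
if c is not None:
    e=cv2.fitEllipse(c); print(e); print(onz(f,e[0],.055).round(4))
E
```

```text
[0.51166404 0.39749761 0.14953409]
pred [323.8 241.3]
((313.76434326171875, 228.63848876953125), (18.36716651916504, 45.141231536865234), 64.22592163085938)
[[0.5141 0.4079 0.055 ]]
```

View pics/w4.png

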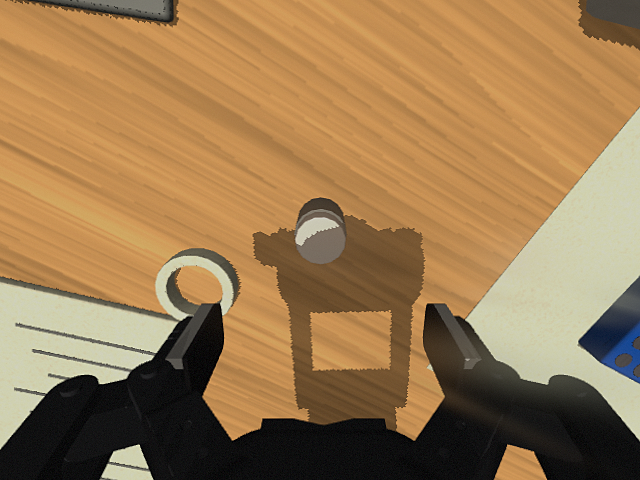

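The pot cap is at wrist (320,238), 2 mm from prediction, and the tape is clear of the left finger. I'll descend and grip.

Request:
{"name": "move_arm", "arguments": {
  "increments": [0, -2, 36, 0, 1, 0, 0, 36, 0, 1, 0, 0, 36, 0, 1, 0, 0, 34, 0, 1, 0, 0, 0, 0, 0.8, 0, 0, 0, 0, 0.2, 0, 0, 0, 0, 0.2, 0, 0, 0, 0, 0.2]
}}

```text
time: 9.1
tool_pos: [0.5128, 0.3997, 0.0125]
tool_rot: [-0.001, 0.966, 0.259, 0.003]
contact_force: [-1.5, -3.2, 30.4]
gripper_width: 0.454
grasp_force: 40.3
```

Request:
{"name": "move_arm", "arguments": {
  "increments": [0, 0, 0, 0, 0.2, 0, 0, 0, 0, 0.2, 0, 0, 0, 0, 0.2]
}}

```text
time: 9.35
tool_pos: [0.5129, 0.4, 0.0127]
tool_rot: [-0.001, 0.966, 0.259, 0.003]
contact_force: [0.6, -2.2, 6.9]
gripper_width: 0.448
grasp_force: 60.8
```

```bash
python3 - <<'E'
from h import *
s=manip.state(); print(s["tool_pos"],s["grasp_force"],s["contact_force"])
p=s["tool_pos"]
plan((p[0],p[1],.14,-60,.2,0),(.590,.185,.14,-60,.2,2))
E
```

```text
[0.51291747 0.39997085 0.0126777 ] 60.77728629112244 [ 0.62130825 -2.24307719  6.88111597]
0,0,-32,0.0,0.2,0,0,-32,0.0,0.2,0,0,-32,0.0,0.2,0,0,-31,0.0,0.2,-7,37,0,0.0,0.2,-7,38,0,0.0,0.2,-7,37,0,0.0,0.2,-7,38,0,0.0,0.2
-6,37,0,0.0,0.2,-7,38,0,0.0,0.2,0,0,0,0,0.2,0,0,0,0,0.2
end [0.5899 0.1846 0.1397] -60.0
```

Request:
{"name": "move_arm", "arguments": {
  "increments": [0, 0, -32, 0, 0.2, 0, 0, -32, 0, 0.2, 0, 0, -32, 0, 0.2, 0, 0, -31, 0, 0.2, -7, 37, 0, 0, 0.2, -7, 38, 0, 0, 0.2, -7, 37, 0, 0, 0.2, -7, 38, 0, 0, 0.2]
}}

```text
time: 10.02
tool_pos: [0.5616, 0.2537, 0.1374]
tool_rot: [-0.0, 0.966, 0.259, 0.002]
contact_force: [-0.4, 0.4, -0.2]
gripper_width: 0.446
grasp_force: 60.4
```

Request:
{"name": "move_arm", "arguments": {
  "increments": [-6, 37, 0, 0, 0.2, -4, 38, 0, 0, 0.2, 0, 0, 0, 0, 0.2, 0, 0, 40, 0, 0.2, 0, 0, 40, 0, 0.2, 0, 0, 25, 0, 0.2, 0, 0, 0, 0, 0.2, 0, 0, 0, 0, 0.2]
}}

```text
time: 10.68
tool_pos: [0.5887, 0.1848, 0.0297]
tool_rot: [-0.0, 0.966, 0.259, -0.001]
contact_force: [0.5, -0.3, 0.8]
gripper_width: 0.452
grasp_force: 60.4
```

Request:
{"name": "move_arm", "arguments": {
  "increments": [3, 0, 10, 0, 0.2, 0, 0, 5, 0, 0.2, 0, 0, 0, 0, 0.2, 0, 0, 0, 0, 0.2]
}}

```text
time: 11.02
tool_pos: [0.5931, 0.1865, 0.0164]
tool_rot: [0.0, 0.966, 0.259, 0.001]
contact_force: [-0.5, 0.3, 0.2]
gripper_width: 0.448
grasp_force: 60.4
```

Request:
{"name": "move_arm", "arguments": {
  "increments": [0, 0, 2, 0, 0.2, 0, 0, 0, 0, 0.2, 0, 0, 0, 0, 0.2]
}}

```text
time: 11.27
tool_pos: [0.5925, 0.1862, 0.0136]
tool_rot: [0.0, 0.966, 0.259, 0.0]
contact_force: [0.4, -0.4, -1.9]
gripper_width: 0.45
grasp_force: 60.4
```

Lower one more mm, release, rise, and look. I then continue towards the large dish.

Request:
{"name": "move_arm", "arguments": {
  "increments": [0, 0, 1, 0, 0.2, 0, 0, 0, 0, 0.2, 0, 0, 0, 0, 0.5, 0, 0, 0, 0, 0.55, 0, 0, 0, 0, 0.7, 0, 0, 0, 0, 0.7, 0, 0, 0, 0, 0.7]
}}

```text
time: 11.85
tool_pos: [0.5923, 0.1862, 0.0122]
tool_rot: [-0.0, 0.966, 0.259, -0.0]
contact_force: [-0.2, -0.3, -0.5]
gripper_width: 0.7
grasp_force: 0.0
```

Request:
{"name": "move_arm", "arguments": {
  "increments": [0, 0, -20, 0, 0.7, 0, 0, -40, 0, 0.7, 0, 0, -40, 0, 0.7, 0, 0, -40, 0, 1, -30, 10, -40, 0, 1, -40, 10, 0, 0, 1, 0, 0, 0, 0, 1, 0, 0, 0, 0, 1]
}}

```text
time: 12.52
tool_pos: [0.5446, 0.1374, 0.1854]
tool_rot: [-0.0, 0.966, 0.258, 0.0]
contact_force: [-0.7, -0.2, -0.1]
gripper_width: 0.999
grasp_force: 0.0
```

```bash
python3 - <<'E'
from h import *
import pickle
f=grab("wrist","w5.png"); pickle.dump(f,open("w5.pkl","wb")); print(manip.state()["tool_pos"],proj(f,[(.59,.185,.055),(.5925,-.0195,.095)]).round(1))
E
```

```text
[0.54536847 0.13793225 0.18523204] [[298.8 143.2]
 [541.9 287.6]]
```

View pics/w5.png

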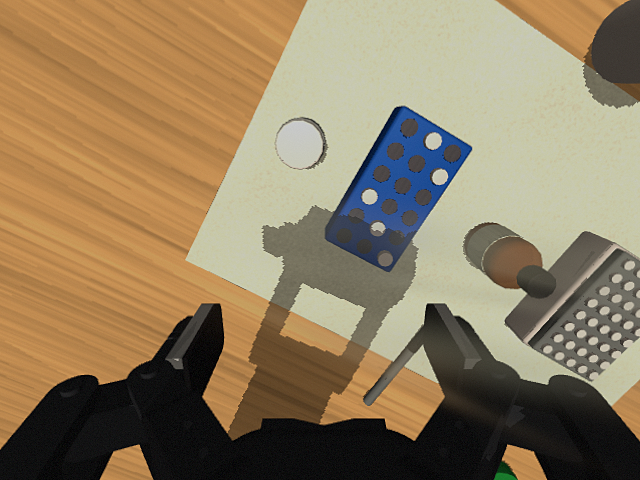

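The pot cap is at wrist (300,143), exactly where I intended, and both the bottle and the pot are upright. Next is the large dish.

```bash
python3 - <<'E'
from h import *
import pickle
f=pickle.load(open("w5.pkl","rb"))
r=cv2.minAreaRect(onz(f,[(402,106),(472,150),(390,272),(328,238)],.032)[:,:2].astype(np.float32)); print("rack",r)
g=pickle.load(open("w3.pkl","rb")); print("ldish w3",onz(g,(599,341),.02))
plan((.44,-.02,.20,-75,1,0),(.355,-.316,.15,-90,1,3))
E
```

```text
rack ((0.5910080075263977, 0.09282177686691284), (0.12613268196582794, 0.0686916634440422), 1.224502682685852)
ldish w3 [[ 0.36147329 -0.30858748  0.02      ]]
-34,17,-3,0.052,1,-33,19,-3,0.052,1,-32,20,-3,0.052,1,-31,22,-3,0.053,1,-30,23,-3,0.052,1,-20,33,6,0.033,1,-19,34,6,0.033,1,-18,34,6,0.033,1
-16,35,6,0.033,1,-15,35,7,0.033,1,-14,36,6,0.032,1,-13,36,7,0.033,1,-12,37,6,0.032,1,0,0,0,0,1,0,0,0,0,1,0,0,0,0,1
end [ 0.3552 -0.3162  0.1502] -90.0
```

Request:
{"name": "move_arm", "arguments": {
  "increments": [-34, 17, -3, 0.052, 1, -33, 19, -3, 0.052, 1, -32, 20, -3, 0.052, 1, -31, 22, -3, 0.053, 1, -30, 23, -3, 0.052, 1, -20, 33, 6, 0.033, 1, -19, 34, 6, 0.033, 1, -18, 34, 6, 0.033, 1]
}}

```text
time: 13.23
tool_pos: [0.4082, -0.1325, 0.1824]
tool_rot: [0.0, 0.997, 0.082, 0.001]
contact_force: [0.3, -0.7, -0.8]
gripper_width: 1.0
grasp_force: 0.0
```

Request:
{"name": "move_arm", "arguments": {
  "increments": [-16, 35, 6, 0.033, 1, -15, 35, 7, 0.033, 1, -14, 36, 6, 0.032, 1, -13, 36, 7, 0.033, 1, -12, 37, 6, 0.032, 1, 0, 0, 0, 0, 1, 0, 0, 0, 0, 1, 0, 0, 0, 0, 1]
}}

```text
time: 13.9
tool_pos: [0.3562, -0.3162, 0.1497]
tool_rot: [-0.001, 1.0, 0.0, -0.0]
contact_force: [0.5, -0.3, 0.0]
gripper_width: 0.999
grasp_force: 0.0
```

```bash
python3 - <<'E'
from h import *
f=grab("wrist","w6.png"); h=cv2.cvtColor(f["image"],cv2.COLOR_BGR2HSV); print(manip.state()["tool_pos"])
uv=proj(f,(.3555,-.316,.02))[0]; print("pred",uv.round(1)); u,v=uv.astype(int)
print(h[v,u-80:u+81:10].tolist())
E
```

```text
[ 0.3564297  -0.31569044  0.14991382]
pred [323.4 224.1]
[[15, 147, 229], [16, 147, 221], [16, 145, 221], [16, 144, 129], [16, 143, 185], [17, 88, 159], [17, 89, 157], [17, 87, 158], [17, 90, 159], [17, 90, 158], [17, 93, 156], [15, 69, 162], [16, 145, 125], [16, 139, 125], [16, 143, 127], [15, 145, 125], [15, 141, 127]]
```

View pics/w6.png

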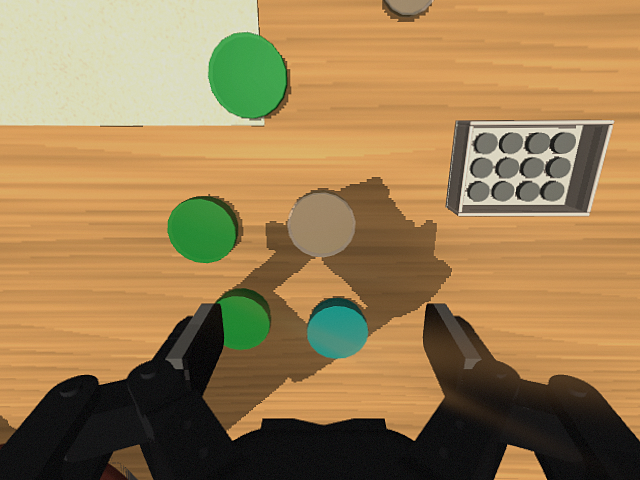

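The large dish is at wrist (321,224), within about 1 mm of prediction; green at (203,229) and turquoise at (338,328) are clear of the fingers. Descending.

Request:
{"name": "move_arm", "arguments": {
  "increments": [-1, -1, 38, 0, 0.82, 0, 0, 38, 0, 0.82, 0, 0, 38, 0, 0.82, 0, 0, 25, 0, 0.82, 0, 0, 6, 0, 0.82, 0, 0, 3, 0, 0.78, 0, 0, 0, 0, 0.78, 0, 0, 0, 0, 0.78]
}}

```text
time: 14.62
tool_pos: [0.3563, -0.3163, 0.0043]
tool_rot: [0.002, 1.0, 0.001, 0.001]
contact_force: [0.3, -1.5, -0.2]
gripper_width: 0.779
grasp_force: 0.0
```

Request:
{"name": "move_arm", "arguments": {
  "increments": [0, 0, 2, 0, 0.75, 0, 0, 0, 0, 0.75, 0, 0, 0, 0, 0.75]
}}

```text
time: 14.87
tool_pos: [0.3553, -0.3159, 0.0012]
tool_rot: [0.001, 1.0, 0.0, 0.001]
contact_force: [0.0, -0.3, 1.0]
gripper_width: 0.752
grasp_force: 0.0
```

Request:
{"name": "move_arm", "arguments": {
  "increments": [0, 0, 2, 0, 0.75, 0, 0, 0, 0, 0.75, 0, 0, 0, 0, 0.75]
}}

```text
time: 15.12
tool_pos: [0.3546, -0.3151, -0.0021]
tool_rot: [-0.0, 1.0, 0.0, -0.0]
contact_force: [0.2, 0.3, -0.0]
gripper_width: 0.749
grasp_force: 0.0
```

Request:
{"name": "move_arm", "arguments": {
  "increments": [0, 0, 2, 0, 0.75, 0, 0, 0, 0, 0.75, 0, 0, 0, 0, 0.75]
}}

```text
time: 15.37
tool_pos: [0.3545, -0.315, -0.0043]
tool_rot: [-0.0, 1.0, 0.0, -0.0]
contact_force: [-1.2, 0.0, -0.1]
gripper_width: 0.748
grasp_force: 0.0
```

Request:
{"name": "move_arm", "arguments": {
  "increments": [0, 0, 0, 0, 0.7, 0, 0, 0, 0, 0.3, 0, 0, 0, 0, 0.3, 0, 0, 0, 0, 0.3, 0, 0, 0, 0, 0.3, 0, 0, 0, 0, 0.3]
}}

```text
time: 15.87
tool_pos: [0.355, -0.3156, -0.0036]
tool_rot: [0.0, 1.0, 0.0, 0.0]
contact_force: [1.0, -0.2, 2.2]
gripper_width: 0.632
grasp_force: 63.5
```

```bash
python3 - <<'E'
from h import *
plan((.355,-.3155,.10,-90,.3,0),(.4615,-.1285,.10,-90,.3,0),(.4615,-.1285,.012,-90,.3,3))
E
```

```text
0,0,-35,0.0,0.3,0,0,-34,0.0,0.3,0,0,-35,0.001,0.3,18,-31,0,-0.0,0.3,18,-31,0,-0.0,0.3,18,-31,0,-0.0,0.3,17,-31,0,-0.0,0.3,18,-32,0,-0.0,0.3
17,-31,0,-0.0,0.3,0,0,29,-0.0,0.3,0,0,30,-0.0,0.3,0,0,29,-0.0,0.3,0,0,0,0,0.3,0,0,0,0,0.3,0,0,0,0,0.3
end [ 0.4611 -0.1286  0.0124] -90.0
```

Request:
{"name": "move_arm", "arguments": {
  "increments": [0, 0, -35, 0, 0.3, 0, 0, -34, 0, 0.3, 0, 0, -35, 0, 0.3, 18, -31, 0, 0, 0.3, 18, -31, 0, 0, 0.3, 18, -31, 0, 0, 0.3, 17, -31, 0, 0, 0.3, 18, -32, 0, 0, 0.3]
}}

```text
time: 16.53
tool_pos: [0.4435, -0.1574, 0.0995]
tool_rot: [-0.0, 1.0, 0.0, -0.0]
contact_force: [0.3, -0.1, 0.1]
gripper_width: 0.635
grasp_force: 63.5
```

Request:
{"name": "move_arm", "arguments": {
  "increments": [17, -31, 0, 0, 0.3, 0, 0, 0, 0, 0.3, 0, 0, 0, 0, 0.3]
}}

```text
time: 16.78
tool_pos: [0.4604, -0.1264, 0.0992]
tool_rot: [-0.0, 1.0, 0.002, -0.001]
contact_force: [-0.0, -0.5, -0.6]
gripper_width: 0.631
grasp_force: 63.5
```

```bash
python3 - <<'E'
from h import *
f=grab("wrist","w7.png"); print(manip.state()["tool_pos"],manip.state()["gripper_width"]); 
print(proj(f,[(.53,-.0885,.054),(.53,-.1685,.054),(.65,-.0885,.054),(.65,-.1685,.054)]).round(1).tolist())
import pickle; pickle.dump(f,open("w7.pkl","wb"))
E
```

```text
[ 0.46008733 -0.12739724  0.0992528 ] 0.6374094660727317
[[251.2, 141.7], [406.0, 142.6], [230.7, -174.7], [433.4, -173.4]]
```

View pics/w7.png

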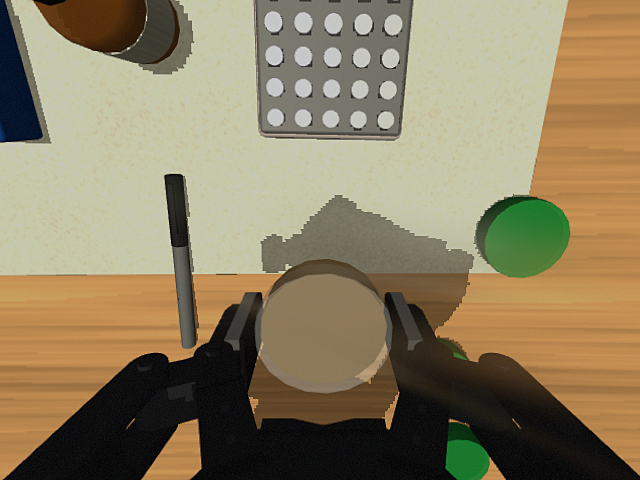

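The dish is held level at (322,325). The tip-box near edge runs from (259,132) to (400,134) and is narrower than expected for z=0.054, so the rim probably lies lower, with the tips standing above it. I'll re-solve with the rim height that gives the true size.

```bash
python3 - <<'E'
from h import *
import pickle
for z in(.034,.038,.042):
  for n,q in(("w2",[(402.5,55),(490,56),(472,188),(394,187)]),("w3",[(425,28),(532,28),(503,185),(408,185)])):
    f=pickle.load(open(n+".pkl","rb")); r=cv2.minAreaRect(onz(f,q,z)[:,:2].astype(np.float32)); print(z,n,np.round(r[0],4),np.round(r[1],4),round(r[2],2))
  f=pickle.load(open("w7.pkl","rb")); print(onz(f,[(259,134),(400,136)],z).round(4).tolist())
print("dish in hand",onz(f,(322.5,327),.12).round(4), proj(f,(.46,-.1275,.123)).round(1))
E
```

```text
0.034 w2 [ 0.5909 -0.134 ] [0.1221 0.0794] 0.23
0.034 w3 [ 0.5899 -0.1335] [0.0821 0.1193] 89.73
[[0.5328, -0.0892, 0.034], [0.5321, -0.1694, 0.034]]
0.038 w2 [ 0.591  -0.1328] [0.1208 0.0785] 0.23
0.038 w3 [ 0.5899 -0.1319] [0.0811 0.1177] 89.73
[[0.533, -0.0899, 0.038], [0.5324, -0.1685, 0.038]]
0.042 w2 [ 0.5912 -0.1315] [0.1194 0.0776] 0.23
0.042 w3 [ 0.5899 -0.1304] [0.08   0.1162] 89.73
[[0.5332, -0.0906, 0.042], [0.5326, -0.1677, 0.042]]
dish in hand [[ 0.4629 -0.1258  0.12  ]] [[326.7 337.6]]
```

Request:
{"name": "move_arm", "arguments": {
  "increments": [1, 4, 30, 0, 0.3, 0, 0, 35, 0, 0.3, 0, 0, 25, 0, 0.3, 0, 0, 5, 0, 0.3, 0, 0, 0, 0, 0.3, 0, 0, 0, 0, 0.3]
}}

```text
time: 17.33
tool_pos: [0.4617, -0.1331, 0.0057]
tool_rot: [0.0, 1.0, -0.0, 0.0]
contact_force: [-0.3, 0.7, -0.7]
gripper_width: 0.637
grasp_force: 63.5
```

Request:
{"name": "move_arm", "arguments": {
  "increments": [0, 0, 4, 0, 0.3, 0, 0, 0, 0, 0.3, 0, 0, 0, 0, 0.3]
}}

```text
time: 17.58
tool_pos: [0.4625, -0.1326, 0.0023]
tool_rot: [0.001, 1.0, 0.0, 0.001]
contact_force: [-0.5, -0.2, -0.3]
gripper_width: 0.632
grasp_force: 63.5
```

Request:
{"name": "move_arm", "arguments": {
  "increments": [0, 0, 2, 0, 0.3, 0, 0, 0, 0, 0.3, 0, 0, 0, 0, 0.3]
}}

```text
time: 17.83
tool_pos: [0.4617, -0.132, -0.0008]
tool_rot: [0.0, 1.0, 0.0, 0.0]
contact_force: [-0.6, 0.8, 0.6]
gripper_width: 0.631
grasp_force: 63.5
```

Request:
{"name": "move_arm", "arguments": {
  "increments": [0, 0, 2, 0, 0.3, 0, 0, 0, 0, 0.3, 0, 0, 1, 0, 0.3, 0, 0, 0, 0, 0.3]
}}

```text
time: 18.17
tool_pos: [0.4615, -0.132, -0.0036]
tool_rot: [-0.0, 1.0, 0.0, -0.001]
contact_force: [-1.1, 2.6, 4.7]
gripper_width: 0.635
grasp_force: 64.0
```

Request:
{"name": "move_arm", "arguments": {
  "increments": [0, 0, 0, 0, 0.66, 0, 0, 0, 0, 0.7, 0, 0, 0, 0, 0.82, 0, 0, 0, 0, 0.82, 0, 0, -20, 0, 0.82, 0, 0, -40, 0, 0.9, 0, 0, -40, 0, 1, 0, 0, -40, 0, 1]
}}

```text
time: 18.83
tool_pos: [0.4608, -0.1317, 0.1369]
tool_rot: [-0.0, 1.0, 0.0, -0.001]
contact_force: [1.1, -0.2, 0.6]
gripper_width: 1.0
grasp_force: 0.0
```

```bash
python3 - <<'E'
from h import *
print(manip.state()["tool_pos"])
plan((.50,-.34,.16,-90,1,0),(.524,-.376,.12,-90,1,3))
E
```

```text
[ 0.46080063 -0.13169957  0.13694886]
7,35,-4,0.0,1,6,35,-4,0.0,1,7,35,-4,0.0,1,6,34,-4,0.0,1,7,35,-4,0.0,1,6,34,-3,0.001,1,12,18,20,-0.0,1,12,18,20,-0.0,1
0,0,0,0,1,0,0,0,0,1,0,0,0,0,1
end [ 0.524  -0.3757  0.1199] -90.0
```

Request:
{"name": "move_arm", "arguments": {
  "increments": [7, 35, -4, 0, 1, 6, 35, -4, 0, 1, 7, 35, -4, 0, 1, 6, 34, -4, 0, 1, 7, 35, -4, 0, 1, 6, 34, -3, 0, 1, 12, 18, 20, 0, 1, 12, 18, 20, 0, 1]
}}

```text
time: 19.5
tool_pos: [0.5259, -0.3791, 0.1206]
tool_rot: [0.002, 1.0, -0.001, 0.002]
contact_force: [0.2, -0.4, -1.0]
gripper_width: 1.001
grasp_force: 0.0
```

Request:
{"name": "move_arm", "arguments": {
  "increments": [0, 0, 0, 0, 1, 0, 0, 0, 0, 1, 0, 0, 0, 0, 1]
}}

```text
time: 19.75
tool_pos: [0.5246, -0.3755, 0.119]
tool_rot: [-0.0, 1.0, 0.0, -0.0]
contact_force: [0.2, 0.1, 0.5]
gripper_width: 0.999
grasp_force: 0.0
```

```bash
python3 - <<'E'
from h import *
f=grab("wrist","w8.png"); print(manip.state()["tool_pos"]); print(proj(f,[(.524,-.3765,.014)]).round(1))
h=cv2.cvtColor(f["image"],cv2.COLOR_BGR2HSV); c=blob(h[...,1]<115,proj(f,(.524,-.3765,.014))[0],40)
if c is not None: e=cv2.minEnclosingCircle(c.astype(np.float32)); print(e,onz(f,e[0],.014))
t=grab("top"); h=cv2.cvtColor(t["image"],cv2.COLOR_BGR2HSV); print(proj(t,[(.463,-.131,.02)]))
u,v=proj(t,(.463,-.131,.02))[0].astype(int); cv2.imwrite("pics/c4.png",cv2.resize(t["image"][150:350,240:500],None,fx=3,fy=3,interpolation=cv2.INTER_CUBIC))
E
```

```text
[ 0.52491359 -0.37558798  0.11994257]
[[324.8 233.6]]
((321.6428527832031, 233.14285278320312), 26.546655654907227) [[ 0.52439156 -0.3741193   0.014     ]]
[[385.44287653 272.44164826]]
```

View pics/w8.png

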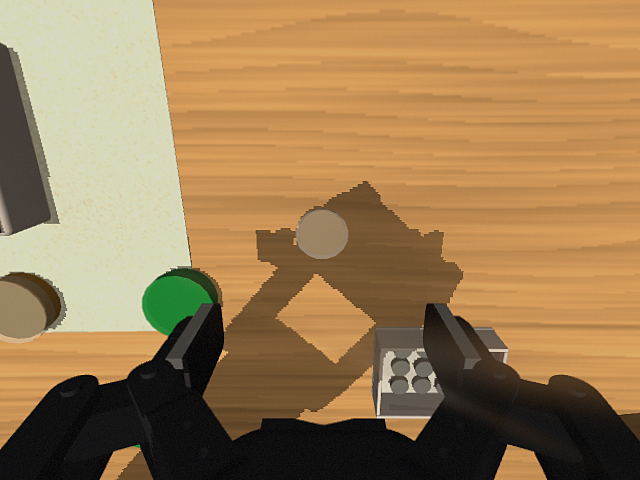

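The small dish is at wrist (322,233), right between the fingers. Descending.

Request:
{"name": "move_arm", "arguments": {
  "increments": [-1, -1, 38, 0, 0.8, 0, 0, 38, 0, 0.7, 0, 0, 30, 0, 0.65, 0, 0, 8, 0, 0.6, 0, 0, 3, 0, 0.58, 0, 0, 0, 0, 0.55, 0, 0, 0, 0, 0.55, 0, 0, 0, 0, 0.55]
}}

```text
time: 20.52
tool_pos: [0.5255, -0.3765, 0.0053]
tool_rot: [0.002, 1.0, 0.001, 0.002]
contact_force: [-0.2, 0.8, 0.8]
gripper_width: 0.555
grasp_force: 0.0
```

Request:
{"name": "move_arm", "arguments": {
  "increments": [0, 0, 2, 0, 0.55, 0, 0, 0, 0, 0.55, 0, 0, 0, 0, 0.55]
}}

```text
time: 20.77
tool_pos: [0.5241, -0.3753, 0.0007]
tool_rot: [0.0, 1.0, 0.0, 0.0]
contact_force: [1.0, 0.1, 0.1]
gripper_width: 0.547
grasp_force: 0.0
```

Request:
{"name": "move_arm", "arguments": {
  "increments": [0, 0, 0, 0, 0.5, 0, 0, 0, 0, 0.2, 0, 0, 0, 0, 0.2, 0, 0, 0, 0, 0.2, 0, 0, 0, 0, 0.2, 0, 0, 0, 0, 0.2]
}}

```text
time: 21.27
tool_pos: [0.5242, -0.3754, 0.0007]
tool_rot: [0.0, 1.0, 0.0, 0.0]
contact_force: [-0.2, 0.4, 5.6]
gripper_width: 0.439
grasp_force: 60.6
```

View pics/c4.png

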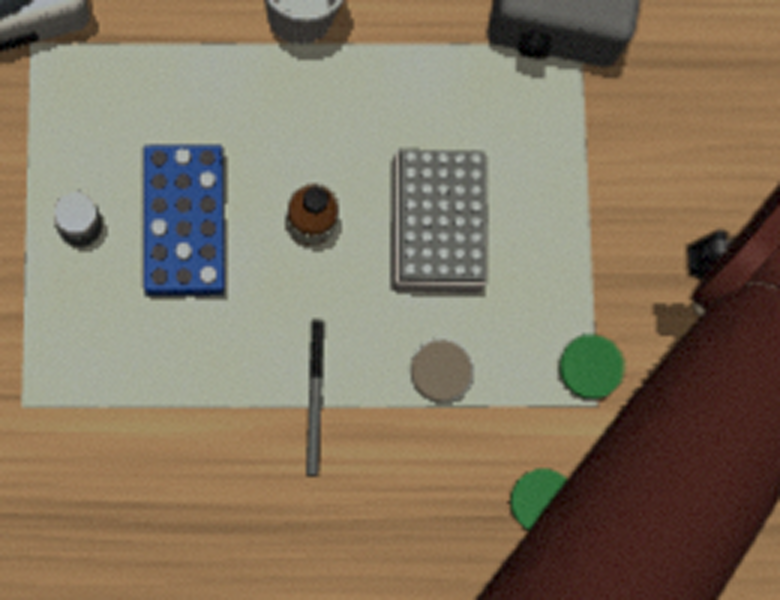

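```bash
python3 - <<'E'
from h import *
print(manip.state()["tool_pos"],manip.state()["gripper_width"])
plan((.524,-.375,.12,-90,.2,0),(.4615,-.132,.12,-90,.2,3))
E
```

```text
[ 0.5241658  -0.37540053  0.00070238] 0.43860444722988606
0,0,-40,0.0,0.2,0,0,-40,0.0,0.2,0,0,-39,0.001,0.2,-9,-35,0,-0.0,0.2,-9,-35,0,-0.0,0.2,-9,-35,0,-0.0,0.2,-9,-35,0,-0.0,0.2,-9,-34,0,-0.0,0.2
-9,-35,0,-0.0,0.2,-9,-34,0,-0.0,0.2,0,0,0,0,0.2,0,0,0,0,0.2,0,0,0,0,0.2
end [ 0.4612 -0.1324  0.1197] -90.0
```

The top view shows the large dish at crop (442,371), centred below the tip box (centre line about 441). Bottle, pot and pen look right. I'll lift the small dish and stop just short to measure the large one closely.

Request:
{"name": "move_arm", "arguments": {
  "increments": [0, 0, -40, 0, 0.2, 0, 0, -40, 0, 0.2, 0, 0, -39, 0, 0.2, -15, -35, 0, 0, 0.2, -15, -35, 0, 0, 0.2, -15, -35, 0, 0, 0.2, -15, -35, 0, 0, 0.2, -15, -34, 0, 0, 0.2]
}}

```text
time: 21.93
tool_pos: [0.4471, -0.1992, 0.1179]
tool_rot: [-0.001, 1.0, 0.0, -0.001]
contact_force: [0.3, -0.0, -0.1]
gripper_width: 0.438
grasp_force: 60.3
```

Request:
{"name": "move_arm", "arguments": {
  "increments": [-15, -35, 0, 0, 0.2, -15, -34, -20, 0, 0.2, 0, 0, -20, 0, 0.2, 0, 0, 0, 0, 0.2, 0, 0, 0, 0, 0.2]
}}

```text
time: 22.35
tool_pos: [0.4193, -0.1326, 0.1594]
tool_rot: [0.001, 1.0, 0.001, 0.001]
contact_force: [-0.8, -0.2, 0.8]
gripper_width: 0.438
grasp_force: 60.3
```

```bash
python3 - <<'E'
from h import *
f=grab("wrist","w9.png"); print(manip.state()["tool_pos"],manip.state()["gripper_width"]); 
uv=proj(f,(.462,-.132,.02))[0]; print(uv)
h=cv2.cvtColor(f["image"],cv2.COLOR_BGR2HSV); print(h[int(uv[1])-60:int(uv[1])+61:10,int(uv[0])].tolist())
E
```

```text
[ 0.41881893 -0.13270887  0.15839301] 0.4334122170906651
[322.58799775 168.81355175]
[[31, 32, 213], [31, 37, 214], [31, 33, 210], [18, 83, 151], [17, 83, 151], [18, 83, 150], [17, 86, 149], [17, 83, 151], [18, 84, 152], [17, 82, 152], [16, 133, 119], [16, 135, 127], [16, 131, 113]]
```

View pics/w9.png

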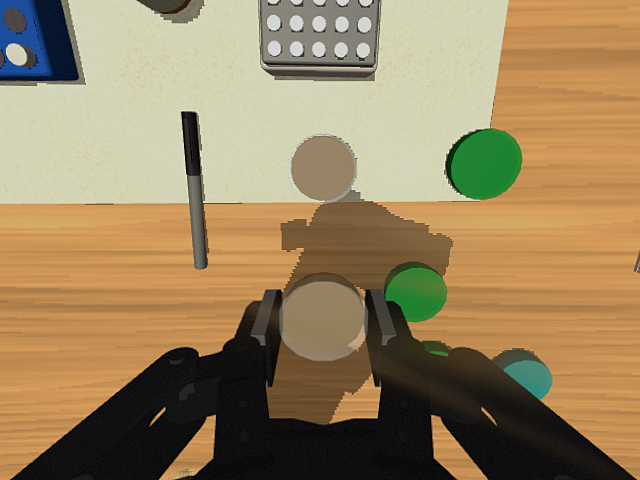

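The large dish is at wrist (323.5,168), and the small one is held level at (322,317). I'll compare both in metric.

```bash
python3 - <<'E'
from h import *
f=grab("wrist"); p=manip.state()["tool_pos"]; print(p)
h=cv2.cvtColor(f["image"],cv2.COLOR_BGR2HSV)
a=onz(f,(323.5,168.2),.02)[0]; b=onz(f,(322.3,317),p[2]+.0133)[0]
s=onz(f,[(279,317),(365,317),(322,273),(322,361)],p[2]+.0133); l=onz(f,[(291,168),(356.5,168),(323,135),(323,202)],.02)
print("large",a,"small",b,"shift",(a-b)*1e3); print(np.linalg.norm(s[0]-s[1]),np.linalg.norm(s[2]-s[3]),np.linalg.norm(l[0]-l[1]),np.linalg.norm(l[2]-l[3]))
E
```

```text
[ 0.41848295 -0.13274496  0.15770187]
large [ 0.46185648 -0.13271397  0.02      ] small [ 0.42070974 -0.13207053  0.17100187] shift [  41.14674496   -0.64343996 -151.00187186]
0.03645124998051897 0.042797291232240006 0.051966287587093624 0.05276245080373577
```

Request:
{"name": "move_arm", "arguments": {
  "increments": [21, 0, 0, 0, 0.2, 21, 0, 0, 0, 0.2, 0, 0, 40, 0, 0.2, 0, 0, 40, 0, 0.2, 0, 0, 30, 0, 0.2, 0, 0, 15, 0, 0.2, 0, 0, 0, 0, 0.2, 0, 0, 0, 0, 0.2]
}}

```text
time: 23.12
tool_pos: [0.4594, -0.1324, 0.0317]
tool_rot: [-0.001, 1.0, -0.0, -0.002]
contact_force: [0.5, 0.5, 0.2]
gripper_width: 0.437
grasp_force: 60.3
```

Request:
{"name": "move_arm", "arguments": {
  "increments": [0, 0, 0, 0, 0.2, 0, 0, 0, 0, 0.2]
}}

```text
time: 23.28
tool_pos: [0.4621, -0.1334, 0.0354]
tool_rot: [0.001, 1.0, 0.0, 0.001]
contact_force: [-0.1, -0.5, -0.5]
gripper_width: 0.441
grasp_force: 60.3
```

Request:
{"name": "move_arm", "arguments": {
  "increments": [0, 0, 6, 0, 0.2, 0, 0, 4, 0, 0.2, 0, 0, 0, 0, 0.2, 0, 0, 0, 0, 0.2, 0, 0, 0, 0, 0.2]
}}

```text
time: 23.7
tool_pos: [0.4608, -0.1325, 0.0238]
tool_rot: [0.0, 1.0, 0.0, 0.0]
contact_force: [0.9, 0.1, -0.2]
gripper_width: 0.439
grasp_force: 60.3
```

Request:
{"name": "move_arm", "arguments": {
  "increments": [0, 0, 1, 0, 0.2, 0, 0, 1, 0, 0.2, 0, 0, 0, 0, 0.2, 0, 0, 0, 0, 0.2]
}}

```text
time: 24.03
tool_pos: [0.4607, -0.1324, 0.0216]
tool_rot: [-0.0, 1.0, 0.0, -0.0]
contact_force: [-0.2, 0.7, 0.1]
gripper_width: 0.441
grasp_force: 60.3
```

Request:
{"name": "move_arm", "arguments": {
  "increments": [0, 0, 1, 0, 0.2, 0, 0, 0, 0, 0.2, 0, 0, 0, 0, 0.2]
}}

```text
time: 24.28
tool_pos: [0.4608, -0.1325, 0.0207]
tool_rot: [0.0, 1.0, 0.0, 0.0]
contact_force: [-0.1, 0.9, 0.0]
gripper_width: 0.434
grasp_force: 60.3
```

Request:
{"name": "move_arm", "arguments": {
  "increments": [0, 0, 0, 0, 0.46, 0, 0, 0, 0, 0.5, 0, 0, 0, 0, 0.65, 0, 0, 0, 0, 0.65, 0, 0, -20, 0, 0.65, 0, 0, -40, 0, 0.8, 0, 0, -40, 0, 0.8, -20, 0, -35, 0, 1]
}}

```text
time: 24.95
tool_pos: [0.4424, -0.1328, 0.1587]
tool_rot: [0.0, 1.0, 0.001, 0.001]
contact_force: [0.4, -1.0, 0.6]
gripper_width: 0.922
grasp_force: 0.0
```

Request:
{"name": "move_arm", "arguments": {
  "increments": [-30, 0, 0, 0, 1, -30, 0, 0, 0, 1, 0, 0, 0, 0, 1, 0, 0, 0, 0, 1]
}}

```text
time: 25.28
tool_pos: [0.38, -0.1325, 0.1558]
tool_rot: [0.0, 1.0, -0.0, 0.001]
contact_force: [0.8, -0.7, 0.5]
gripper_width: 1.001
grasp_force: 0.0
```

```bash
python3 - <<'E'
from h import *
f=grab("wrist","w10.png"); t=grab("top"); s=grab("side")
a=cv2.resize(f["image"][0:300,60:560],(500,300)); b=cv2.resize(s["image"][90:330,200:500],(375,300))
cv2.imwrite("pics/fin.png",np.vstack([np.hstack([f["image"][0:280,100:500],np.zeros((280,5,3),np.uint8),cv2.resize(t["image"][150:340,230:500],(395,280))]),cv2.resize(s["image"][130:310,200:500],(800,480))[:320]])[:600])
E
```

```text
(no output)
```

View pics/fin.png

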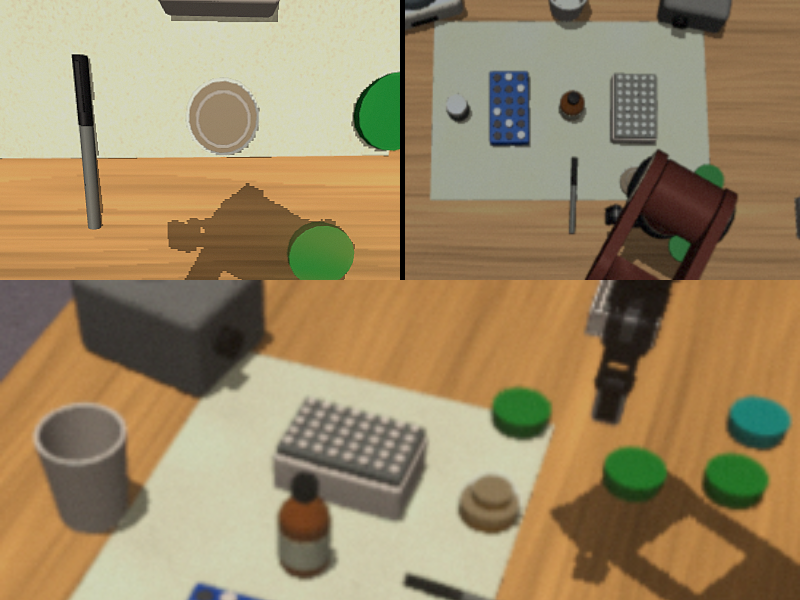

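The small dish sits centred on the large one (wrist crop (223,116) on (224,117)). The bottle and pot are upright and in place, the pen and cup are unmoved, and the gripper is clear. Handing in.

```bash
python3 -c "
from plant import manip
print(manip.job_done())"
```

```text
the job is handed in; nothing more can be done
None
```

I placed all four items in the order asked and handed the job in at about 25 s. The final views showed the bottle and pot upright, the small dish centred on the large one, and the pen and cup where they were. The tape was out of frame in those views, but the gripper stayed clear of it. The judge returned no verdict.

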